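# Nest the graded measures for putting away

## Robot

A 6-joint arm with a two-finger parallel gripper is mounted at the origin on a cart in front of the work surface, level with it; the furniture and walls round the work are solid. World frame = base frame: x ahead of the robot, y to its left, z up, the work surface at z = 0. Lengths are in mm, angles in rad, forces in N, time in s.
With the tool pointing down it reaches from about 300 to 775 mm from the base axis. Payload 14.6 kg.
Tool frame: the origin (TCP) lies at the very end of the fingers, on their centre line; the grasp point (between the pads) lies 19 mm behind it; z points along the fingers, y is the line along which they close (so a half turn about z gives the same grasp; the last joint's range is limited). The gripper opens to 94 mm and grips with 3 to 60 N. Pads are 16 mm wide; open, the fingers measure 119 mm over their backs; the gripper's body (75 mm by 177 mm) begins 78 mm behind the grasp point.
Start: joints at [1.064, 0.3, 1.521, -0, 1.321, -0.067], TCP at [234.163, 497.651, 205.446] pointing down, gripper open.
Joint ranges: [-3.03, 3.03], [-0.79, 2.21], [0.23, 2.52], [-1.04, 4.18], [0, 3.07], [-2.55, 2.55]. Speed limits (rad/s): [2.22, 2.22, 2.57, 3.14, 3.14, 3.14].

## Interface

Orientations are given as [roll, pitch, yaw] about the fixed x, y, z axes, in that order (R = Rz(yaw) Ry(pitch) Rx(roll)).
In Python, from cell import manip gives the robot as it stands.
- The arm moves only by the tool servo_tool, never from a script. Its argument "motion" is a list that holds one entry, the list of rows, each a list of 7 numbers: the shift along the world's x, y, z as a fraction of full scale, then the turn, a rotation vector about the world's x, y, z as a fraction of full scale, then the closure, from 0 (fully open) to 1 (shut). In form: [[[x, y, z, rx, ry, rz, gripper], ...]]. A call has 1 to 10 rows; each row is the pose to reach, as a shift and turn from the pose commanded when the call began, turning the shorter way round; what a row does not reach only later rows make up. Full scale, the value 1, is 0.5 m for a shift and pi rad for a turn. A row lasts 1/10 s, in which the tool goes at most 50 mm and 8.59 degrees, less where a joint would pass 70% of its speed; a pose out of reach is approached as far as the arm can. A call with a number of a shift or a turn outside -1 to 1 is refused whole. A call with a gripper value outside its range is refused whole. The fingers move at their own pace and stop on an object; "newtons" is the grip in N (left out, the last holds). Time passes only in rows, so rows that repeat a pose let the fingers close. It gives the time, the measured TCP pose, the force, the opening and the grip force at its end, in the units of the state.
- manip.read_state(): the state, without advancing time (a new reading comes with each control period).
- manip.camera(name): name is "scene" or "top" or "wrist"; returns a dict with "frame" (400x640x3 uint8, red, green, blue), "range_z" (400x640 float32, mm along the optical axis (not along the pixel's ray), 0 where there is no reading), "vfov" (degrees; the focal length in pixels is half the picture's height over the tangent of half this angle, whatever the lens; pixels are square), "cx", "cy" (the principal point, pixels), "cam_to_world" (4x4, takes a point from camera to world coordinates). Camera axes: x right, y down, z forward; pixel columns grow to the right and rows downward; lengths in mm; the calibration is good to about 2 mm. The wrist camera is an equidistant fisheye: a pixel r from the principal point sees the ray r / f radians off the axis. A picture is of the moment at which its call begins.
- manip.sign_off(): hands the job in; it is judged then, once.
The state is a dict: "clock": time; "joints": joint angles; "qd": joint speeds; "effort": joint torques, N m; "eef_pos": TCP position; "eef_rot": TCP orientation; "wrist_force": force on the tool from outside, world axes, zero at the start; "moment": the same for the moment, N m; "finger_gap": finger opening in mm; "finger_force": force on a finger pad.
Only numpy, scipy, OpenCV 4.12 (cv2) and the standard library are available. Lean on these libraries where they do the work, as an engineer would, in place of code of your own. Each camera call takes 0.05 s, during which the arm holds its last target. There are 200 camera calls.

## Task

Put the three steel measures away as one set: nest them in one another, largest to smallest, inside the largest one, which stays upright on the table. Somebody has already dropped the smallest into the largest, so that has to come out first and go back in last. Each should sit flat on the base of the next, lowered in gently, with all handles on the same side as the largest one's (they may fan out a little); leave the tin and tape on the stand, the jars, the shaker, the lidded cup and the canister standing where they are.

Things in the scene. Friction and masses are not known exactly. Their poses are not given: they have to be found in the camera images.
- measure_a: largest of three loose steel measures: round straight-sided open cup, 112 mm wide outside, 106 inside, 56 tall, base 7 thick, bottom edge bevelled 4 mm. Flat strip handle, 16 mm wide, 5 thick, top flush with the rim, ends 144 mm from the axis. About 0.20 kg. Origin: centre of underside; z up to the mouth, x along the handle. Stands upright on the table, handle roughly towards the robot
- measure_a_handle (a point): point in the middle of measure_a's handle, 116 mm from the cup's axis, 53.5 mm above the cup's underside; axes as measure_a
- measure_b: middle one of three loose steel measures: round straight-sided open cup, 94 mm wide outside, 88 inside, 56 tall, base 7 thick, bottom edge bevelled 4 mm. Flat strip handle, 16 mm wide, 5 thick, top flush with the rim, ends 135 mm from the axis. About 0.13 kg. Origin: centre of underside; z up to the mouth, x along the handle. Starts tilted 30 deg in the middle or right bay of the stand, handle up the slope
- measure_b_handle (a point): point in the middle of measure_b's handle, 107 mm from the cup's axis, 53.5 mm above the cup's underside; axes as measure_b
- measure_c: smallest of three loose steel measures: round straight-sided open cup, 76 mm wide outside, 70 inside, 56 tall, base 7 thick, bottom edge bevelled 4 mm. Flat strip handle, 16 mm wide, 5 thick, top flush with the rim, ends 126 mm from the axis. About 0.10 kg. Origin: centre of underside; z up to the mouth, x along the handle. Starts loosely inside measure_a, handle out over its rim, to the right of measure_a's handle
- measure_c_handle (a point): point in the middle of measure_c's handle, 98 mm from the cup's axis, 53.5 mm above the cup's underside; axes as measure_c
- stand: fixed sloping steel stand, rubber-lined, sheet 200 mm (up the slope) x 372 mm (across), tilted 30 deg so that things on it lean towards the robot; 20 mm lip at the low edge; three 120 mm bays side by side: tin in the left one, measure_b and tape in the others, either way round. Origin: middle of the liner's top, 78 mm above the table; x up the slope, y to the left, z square to the slope
- tape: roll of masking tape lying in the middle or right bay of the stand, 104 mm wide, 25 mm thick; origin: centre of its underside. Not part of the job: leave it standing where it is
- tin: small food tin, 57 mm wide, 72 mm tall, standing in the left bay of the stand; origin: centre of its underside. Not part of the job: leave it standing where it is
- canister: tall gas canister, 67 mm wide, 191 mm tall, standing close behind measure_a on the left; origin: centre of its underside. Not part of the job: leave it standing where it is
- jar_1: spice jar with a green cap, 42 mm wide, 99 mm tall, standing between the stand and measure_a; origin: centre of its underside. Not part of the job: leave it standing where it is
- jar_2: spice jar with a red cap, 45 mm wide, 108 mm tall, standing close to the right of measure_a; origin: centre of its underside. Not part of the job: leave it standing where it is
- shaker: glass shaker with a metal top, 44 mm wide, 90 mm tall, standing between the stand and measure_a, nearer the robot; origin: centre of its underside. Not part of the job: leave it standing where it is
- deli_cup: lidded food cup, 66 mm wide, 60 mm tall, standing well to the right of measure_a; from it and measure_a to the front edge the table is free but for flat sheets of paper; origin: centre of its underside. Not part of the job: leave it standing where it is

How it is judged:
By the outcome, as a careful person would: the job done as asked, in the order asked, and still so for the second after the job is handed in, with the robot touching nothing.
It also fails if it takes over 69 s, if anything falls off the work surface, if the arm or the gripper's body presses on something with over 40 N, if the wrist force passes 120 N, or if a joint passes its speed limit or range.

## Working session

There is one attempt and no reset: what is moved stays moved. The work goes in short steps, Python scripts to look and compute and a tool call to move; the robot and the scene stay as the last step left them, time stands still between calls to the robot, and variables do not carry over. Pictures are saved under pics/ and viewed, at most 10 in all, crops included, and the job is handed in when it is done.

Besides the shell and the picture viewer there is one more tool, called after "Emit:" in YAML: its name, and indented under it one key for each argument. servo_tool: Moves the arm, as the interface text tells. Its arguments: {"type":"object","properties":{"motion":{"type":"array"},"newtons":{"type":"number"}},"required":["motion"]}

```bash
mkdir -p pics; ls; cat > h.py <<'E'
import numpy as np, cv2
from cell import manip
def cloud(c):
    h,w=c["range_z"].shape; f=h/2/np.tan(np.radians(c["vfov"])/2)
    u,v=np.meshgrid(np.arange(w),np.arange(h)); z=c["range_z"]
    P=np.stack([(u-c["cx"])/f*z,(v-c["cy"])/f*z,z],-1)
    T=np.array(c["cam_to_world"]); P=P@T[:3,:3].T+T[:3,3]
    P[z==0]=np.nan; return P
def save(c,n): cv2.imwrite(n,c["frame"][...,::-1])
E
python3 - <<'E'
from h import *
for n in("top","scene"):
    c=manip.camera(n); save(c,f"pics/{n}0.png"); np.savez(f"{n}0.npz",P=cloud(c),f=c["frame"],T=c["cam_to_world"],k=[c["vfov"],c["cx"],c["cy"]])
    print(n,c["vfov"],c["cx"],c["cy"],np.round(c["cam_to_world"],3).tolist())
print(manip.read_state())
E
```

```text
pics
top 52.6490958492463 320.17334635793407 200.4546342170772 [[-0.022, -0.981, 0.193, 286.698], [-1.0, 0.024, 0.005, -28.662], [-0.01, -0.193, -0.981, 1473.693], [0.0, 0.0, 0.0, 1.0]]
scene 44.27710610169142 317.72870006903594 193.81622099839907 [[0.881, -0.223, 0.418, -56.948], [-0.474, -0.429, 0.769, -1171.367], [0.008, -0.875, -0.483, 847.689], [0.0, 0.0, 0.0, 1.0]]
{'clock': 0.1, 'joints': array([ 1.06441960e+00,  3.00407067e-01,  1.52149787e+00,  6.97930859e-06,
        1.32070027e+00, -6.65648420e-02]), 'qd': array([ 0.00088843,  0.00052144, -0.00131337,  0.00015628, -0.0007035 ,
        0.00084471]), 'effort': array([ 3.91953508e-04, -5.32646728e+01, -3.53281224e+01,  7.08750193e-02,
        2.35506683e-02, -4.62723790e-05]), 'eef_pos': array([234.04620229, 497.46620659, 204.95665379]), 'eef_rot': array([-3.14058279e+00, -7.40964396e-05,  2.70177900e+00]), 'wrist_force': array([ 0.56580013, -0.39514966, -0.07753504]), 'moment': array([-0.02404049, -0.0224742 ,  0.02318545]), 'finger_force': 0.0, 'finger_gap': 93.96176305939824}
```

View pics/top0.png

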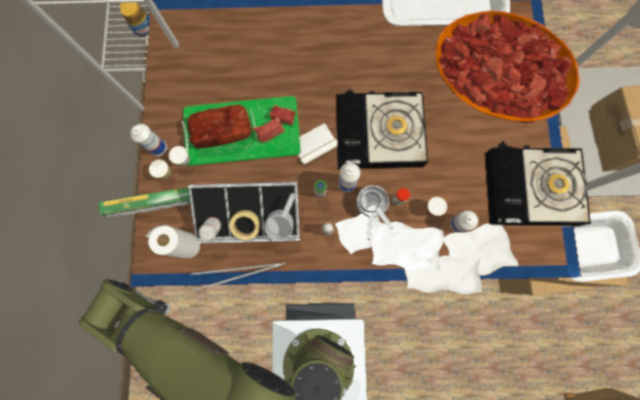

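View pics/scene0.png

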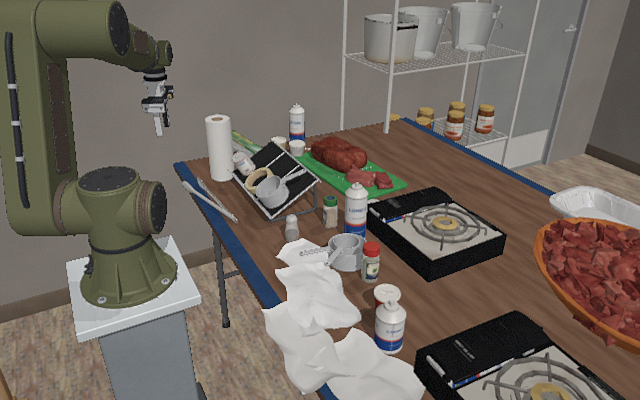

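The top view shows measure_a with c at about (373,200), measure_b in the right bay at (280,226) and tape in the middle bay at (244,224). The jars are at (320,188) and (402,195), the shaker at (328,229), the canister at (349,177) and the deli cup at (437,206). Next I'll zoom in and use the depth data.

```bash
python3 - <<'E'
import numpy as np,cv2
d=np.load("top0.npz");P=d["P"];f=d["f"]
a=cv2.resize(f[160:260,260:420],None,fx=5,fy=5,interpolation=cv2.INTER_CUBIC)
d2=np.load("scene0.npz");b=cv2.resize(d2["f"][160:290,220:400],None,fx=4.4,fy=4.4,interpolation=cv2.INTER_CUBIC)
cv2.imwrite("pics/topz.png",a[...,::-1]);cv2.imwrite("pics/scz.png",b[...,::-1])
def xyz(u,v): return np.round(P[v,u]).tolist()
for n,p in dict(jar1=(320,187),jar2=(402,194),shaker=(328,228),can=(349,170),deli=(437,205),tin=(207,228)).items(): print(n,xyz(*p))
for name,P_,m in(("top",P,(slice(150,270),slice(260,430))),("sc",d2["P"],(slice(215,290),slice(300,380)))):
    Q=P_[m].reshape(-1,3); Q=Q[np.isfinite(Q).all(1)]
    q=Q[(abs(Q[:,2]-55)<5)&(abs(Q[:,0]-480)<170)&(abs(Q[:,1]+190)<130)]
    print(name,len(q)); print(np.round(q[np.argsort(q[:,0])]).astype(int).tolist())
E
```

```text
jar1 [605.0, -22.0, 101.0]
jar2 [571.0, -304.0, 107.0]
shaker [462.0, -46.0, 86.0]
can [641.0, -119.0, 182.0]
deli [538.0, -434.0, 63.0]
tin [468.0, 363.0, 120.0]
top 297
[[421, -186, 52], [424, -189, 58], [424, -185, 57], [424, -193, 51], [427, -193, 56], [427, -189, 56], [428, -182, 57], [428, -186, 52], [431, -189, 56], [431, -193, 51], [431, -183, 52], [434, -192, 59], [435, -186, 54], [435, -190, 54], [438, -189, 58], [438, -194, 52], [441, -193, 59], [442, -197, 53], [442, -190, 53], [442, -183, 53], [442, -187, 52], [445, -193, 58], [445, -197, 54], [445, -190, 55], [445, -187, 53], [446, -183, 53], [448, -186, 59], [448, -197, 55], [448, -190, 57], [449, -194, 55], [449, -183, 54], [452, -190, 59], [452, -183, 56], [452, -194, 53], [452, -187, 54], [453, -198, 51], [455, -194, 57], [456, -190, 57], [456, -187, 52], [459, -197, 57], [459, -194, 55], [459, -191, 53], [460, -187, 53], [461, -260, 59], [463, -198, 54], [463, -187, 56], [463, -191, 55], [463, -195, 52], [464, -261, 60], [464, -268, 59], [464, -271, 58], [466, -187, 58], [466, -201, 55], [466, -198, 55], [466, -191
[... 11671 characters left out ...]
8], [615, -218, 57], [615, -197, 54], [615, -208, 54], [615, -197, 57], [615, -212, 60], [615, -142, 53], [616, -201, 59], [617, -140, 55], [617, -215, 58], [617, -189, 52], [618, -204, 54], [618, -198, 53], [619, -202, 56], [619, -217, 55], [619, -141, 55], [620, -139, 57], [622, -143, 56], [622, -143, 52], [622, -148, 51], [624, -146, 53], [624, -145, 56], [624, -150, 59], [625, -144, 59], [626, -149, 50], [627, -147, 53], [628, -150, 54], [630, -147, 56], [630, -152, 58], [631, -151, 54], [635, -151, 52], [636, -148, 54], [638, -151, 55], [638, -150, 51], [639, -154, 53], [640, -153, 56], [642, -149, 56], [643, -154, 51], [644, -152, 54], [646, -149, 55], [647, -152, 57], [649, -151, 52]]
```

View pics/topz.png

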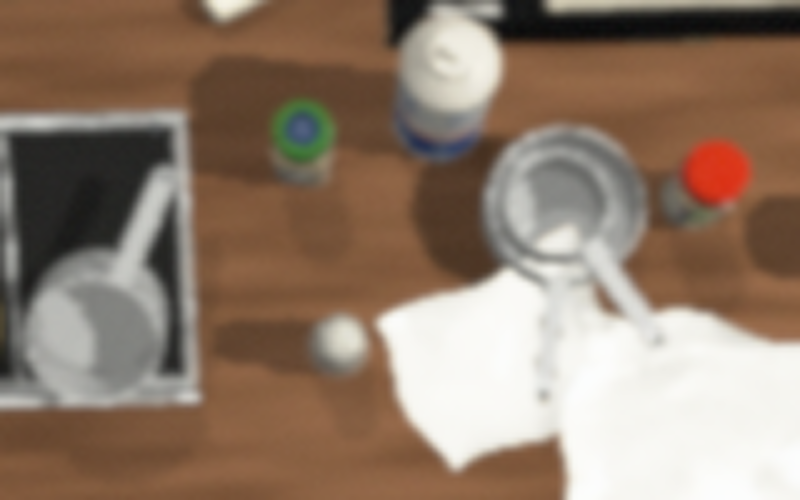

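View pics/scz.png

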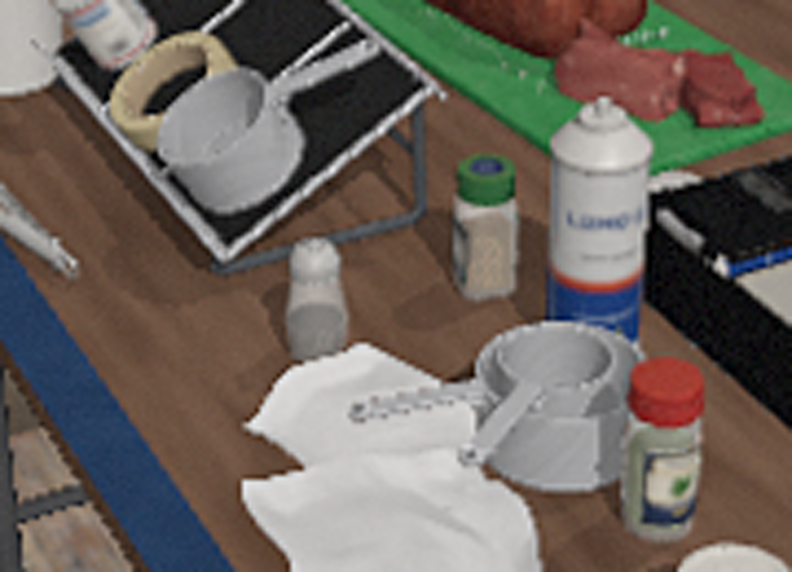

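The zoomed views show A's rim centred at (565,203) in the top crop, with its handle down to (543,395). C's handle runs out to (657,340). B's cup is at (95,325), with its handle going up and right to (165,175). Next I'll fit circles and handle axes.

```bash
cat > fit.py <<'E'
import numpy as np
from scipy.optimize import least_squares
def ring(q,c0,R0,tol=6,it=6):
    c=np.array(c0,float)
    for _ in range(it):
        r=np.hypot(*(q-c).T); m=abs(r-R0)<tol
        c=least_squares(lambda c:np.hypot(*(q[m]-c).T)-R0,c,loss="soft_l1").x
    return c,m.sum(),np.std(r[m]-R0)
def line(q):
    m=q.mean(0); d=np.linalg.svd(q-m)[2][0]; return m,d
E
python3 - <<'E'
import numpy as np
from fit import *
for n in("top","scene"):
    d=np.load(n+"0.npz");P=d["P"].reshape(-1,3);P=P[np.isfinite(P).all(1)]
    Q=P[(abs(P[:,0]-500)<150)&(abs(P[:,1]+200)<90)]
    q=Q[abs(Q[:,2]-54)<4][:,:2]; a,k,s=ring(q,(562,-209),54.5,5); print(n,"A",a.round(1),k,s.round(2))
    q2=Q[abs(Q[:,2]-61)<4]; 
    cc,k,s=ring(q2[:,:2],(550,-200),36.5,4); print("C",cc.round(1),k,s.round(2))
    # handles: outside A's outline
    r=np.hypot(*(Q[:,:2]-a).T); ang=np.degrees(np.arctan2(Q[:,1]-a[1],Q[:,0]-a[0]))%360
    for nm,lo,hi,zl in(("A",155,185,45),("C",190,235,45)):
        h=Q[(r>62)&(r<150)&(ang>lo)&(ang<hi)&(Q[:,2]>zl)&(Q[:,2]<75)]
        if len(h)<8: print(nm,len(h)); continue
        m,v=line(h[:,:2]); v=v*np.sign((m-a)@v); t=(h[:,:2]-a)@v
        w=(h[:,:2]-m)@np.array([-v[1],v[0]])
        print("handle",nm,len(h),m.round(1),"dir",np.degrees(np.arctan2(v[1],v[0])).round(1)%360,"toA",np.degrees(np.arctan2(*(m-a)[::-1])).round(1)%360,"z",np.median(h[:,2]).round(1),"tmax",t.max().round(1),"w",np.ptp(w).round(1))
    # stand plane: dark pixels
    f=d["f"].reshape(-1,3).astype(int); P=d["P"].reshape(-1,3)
    ok=np.isfinite(P).all(1)&(f.max(1)<70)&(abs(P[:,0]-480)<130)&(P[:,1]>40)&(P[:,1]<480)&(P[:,2]>20)&(P[:,2]<140)
    L=P[ok]
    for _ in range(6):
        c=np.linalg.lstsq(np.c_[L[:,:2],np.ones(len(L))],L[:,2],rcond=None)[0]
        e=L[:,2]-np.c_[L[:,:2],np.ones(len(L))]@c; L=L[abs(e)<max(5,2*e.std())]
    nn=np.array([-c[0],-c[1],1]);nn/=np.linalg.norm(nn)
    print("plane",c.round(4),len(L),e.std().round(2),"normal",nn.round(3),"tilt",np.degrees(np.arccos(nn[2])).round(1))
    # B in plane frame
    ok=np.isfinite(P).all(1)&(abs(P[:,0]-480)<150)&(P[:,1]>20)&(P[:,1]<190)&(P[:,2]>20)
    B=P[ok]; hgt=(B[:,2]-(B[:,:2]@c[:2]+c[2]))*nn[2]
    X=np.cross([0,1,0],nn);X/=np.linalg.norm(X);Y=np.cross(nn,X)
    b=B[abs(hgt-55)<4]; uv=np.c_[b@X,b@Y]; print("Bpts",len(b),uv.mean(0))
    g=np.median(uv,0); g,k,s=ring(uv,g-[25,-5],45.5,5)
    r=np.hypot(*(uv-g).T); h=uv[(r>54)&(r<140)]; m,v=line(h); v*=np.sign((m-g)@v)
    o=lambda p,z: (p[0]*X+p[1]*Y+nn*((np.array([0,0,c[2]])@nn)+z)).round(1)
    print("B",g.round(1),k,s.round(2),"under",o(g,0),"rim",o(g,56),"hmid",o(m,55),m.round(1),len(h),"dir",np.degrees(np.arctan2(v[1],v[0])).round(1),"to",np.degrees(np.arctan2(*(m-g)[::-1])).round(1),"tmax",((h-g)@v).max().round(1))
E
```

```text
top A [ 561.3 -209.9] 82 1.59
C [ 560.6 -203.2] 53 2.18
handle A 103 [ 461.2 -192.7] dir 170.6 toA 170.3 z 54.7 tmax 142.4 w 17.9
handle C 78 [ 481.5 -254.8] dir 213.6 toA 209.4 z 61.6 tmax 120.7 w 16.7
plane [ 5.731000e-01 -1.500000e-03 -2.258131e+02] 2495 2.48 normal [-0.497  0.001  0.868] tilt 29.8
Bpts 199 [499.07882035 102.53895558]
B [482.1 101.1] 22 2.62 under [515.8 100.9  69.6] rim [487.9 101.  118.2] hmid [505.5 104.3 127.1] [501.7 104.5] 104 dir -26.5 to 9.6 tmax 99.9
scene A [ 562.7 -206.8] 122 2.04
C [ 546.1 -199.7] 47 2.14
handle A 133 [ 462.2 -191.5] dir 169.1 toA 171.4 z 57.2 tmax 141.8 w 25.7
handle C 92 [ 481.4 -253.7] dir 213.9 toA 210.0 z 64.2 tmax 123.9 w 16.5
plane [ 5.795000e-01  1.400000e-03 -2.261717e+02] 1478 2.22 normal [-0.501 -0.001  0.865] tilt 30.1
Bpts 213 [493.87758386 105.68878686]
B [470.3 104.3] 30 2.96 under [505.  104.5  66.6] rim [476.9 104.4 115.1] hmid [508.7 113.2 132.4] [506.5 113. ] 120 dir -33.8 to 13.6 tmax 110.3
```

Emit:
servo_tool:
  motion:
    - [[0.3,-0.888,0.02,0,0,-0.46,0.6],[0.3,-0.888,0.02,0,0,-0.46,0.6],[0.3,-0.888,0.02,0,0,-0.46,0.6],[0.3,-0.888,0.02,0,0,-0.46,0.6],[0.3,-0.888,0.02,0,0,-0.46,0.6],[0.3,-0.888,0.02,0,0,-0.46,0.6],[0.3,-0.888,0.02,0,0,-0.46,0.6],[0.3,-0.888,0.02,0,0,-0.46,0.6],[0.3,-0.888,0.02,0,0,-0.46,0.6],[0.3,-0.888,0.02,0,0,-0.46,0.6]]
  newtons: 60

```text
clock: 1.1
eef_pos: [384.7, 50.4, 215.5]
eef_rot: [3.141, 0.0, 1.248]
wrist_force: [0.7, 0.3, -0.4]
finger_gap: 37.4
finger_force: 0.0
```

```bash
python3 - <<'E'
import numpy as np
from fit import *
for n in("top","scene"):
    d=np.load(n+"0.npz");P=d["P"].reshape(-1,3)
    nn=np.array([-.5,0,.866]);X=np.array([.866,0,.5]);Y=np.array([0,1.,0])
    ok=np.isfinite(P).all(1)&(abs(P[:,0]-480)<150)&(P[:,1]>20)&(P[:,1]<190)&(P[:,2]>30)
    B=P[ok]; h0=B@nn; off={"top":-226*.866,"scene":-226*.866}[n]
    z=h0-off; uv=np.c_[B@X,B@Y]
    s=(z>49)&(z<60); q=uv[s]
    print(n,"range",q.min(0),q.max(0))
    best=max(((i,j) for i in range(400,560,6) for j in range(60,150,6)),key=lambda c:(abs(np.hypot(*(q-c).T)-45.5)<4).sum())
    g,k,sd=ring(q,best,45.5,5); r=np.hypot(*(q-g).T); a=np.degrees(np.arctan2(*(q-g).T[::-1]))
    h=q[(r>55)&(r<140)&(a>-60)&(a<20)]; m,v=line(h); v*=np.sign((m-g)@v)
    o=lambda p,zz:(p[0]*X+p[1]*Y+nn*(off+zz)).round(1)
    print(g.round(1),k,sd.round(2),"rim",o(g,56),"m",m.round(1),len(h),"dir",np.degrees(np.arctan2(v[1],v[0])).round(1),"to",np.degrees(np.arctan2(*(m-g)[::-1])).round(1),"tmax",((h-g)@v).max().round(1),"wid",np.std((h-m)@[-v[1],v[0]]).round(1),"z",np.median(z[s][(r>55)&(r<140)&(a>-60)&(a<20)]).round(1))
    print("handle pt 78:",o(g+v*78,53.5))
E
```

```text
top range [406.82285693  61.90207212] [577.89630167 169.30112901]
[455.7 122.7] 106 1.85 rim [464.5 122.7 106.9] m [541.4  82.4] 106 dir -24.7 to -25.2 tmax 133.0 wid 4.6 z 53.9
handle pt 78: [527.2  90.1 140.1]
scene range [410.46545185  61.88491841] [578.73098026 176.96384678]
[457.2 125. ] 151 2.05 rim [465.8 125.  107.6] m [542.2  85. ] 93 dir -26.2 to -25.2 tmax 134.3 wid 5.5 z 56.0
handle pt 78: [527.7  90.6 140.4]
```

Emit:
servo_tool:
  motion:
    - [[0.208,-0.606,0,0,0,-0.212,0.6],[0.208,-0.606,0,0,0,-0.212,0.6],[0.208,-0.606,0,0,0,-0.212,0.6],[0.208,-0.606,0,0,0,-0.212,0.6],[0.208,-0.606,0,0,0,-0.212,0.6],[0.208,-0.606,0,0,0,-0.212,0.6],[0.208,-0.606,-0.1,0,0,-0.212,0.6],[0.208,-0.606,-0.2,0,0,-0.212,0.6],[0.208,-0.606,-0.27,0,0,-0.212,0.6],[0.208,-0.606,-0.27,0,0,-0.212,0.6]]

```text
clock: 2.1
eef_pos: [485.6, -248.1, 75.5]
eef_rot: [-3.133, 0.004, 0.59]
wrist_force: [0.1, 0.3, 1.1]
finger_gap: 37.6
finger_force: 0.0
```

```bash
python3 - <<'E'
from h import *
c=manip.camera("scene"); cv2.imwrite("pics/sc1.png",cv2.resize(c["frame"][180:300,270:410],None,fx=4.5,fy=4.5,interpolation=cv2.INTER_CUBIC)[...,::-1])
s=manip.read_state();print(s["eef_pos"],s["eef_rot"],s["joints"])
E
```

```text
[ 487.24649851 -248.84977421   79.14067035] [-3.13770532e+00  1.82919165e-03  5.90570373e-01] [-5.39141069e-01  4.33152036e-01  1.65385373e+00  6.28049450e-06
  1.05888308e+00  4.41085352e-01]
```

View pics/sc1.png

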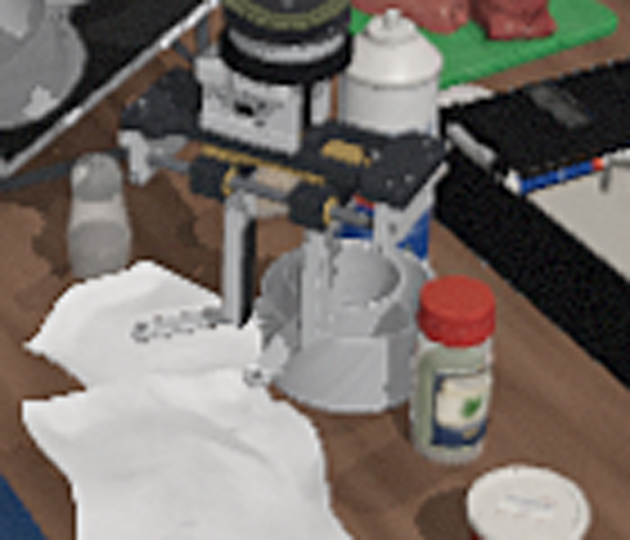

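Pads reach the fingertip and straddle C's handle. Next I descend, grip and lift.

Emit:
servo_tool:
  motion:
    - [[0,0,-0.03,0,0,0,0.6],[0,0,-0.047,0,0,0,0.6],[0,0,-0.047,0,0,0,0.8],[0,0,-0.047,0,0,0,1],[0,0,-0.047,0,0,0,1],[0,0,-0.047,0,0,0,1],[0,0,-0.03,0,0,0,1],[0,0,0,0,0,0,1]]

```text
clock: 2.95
eef_pos: [487.7, -249.1, 80.5]
eef_rot: [-3.14, 0.001, 0.591]
wrist_force: [0.7, 0.2, -0.3]
finger_gap: 14.3
finger_force: 60.0
```

Emit:
servo_tool:
  motion:
    - [[0,0,0.05,0,0,0,1],[0,0,0.1,0,0,0,1],[0,0,0.16,0,0,0,1],[0,0,0.2,0,0,0,1],[0,0,0.2,0,0,0,1]]

```text
clock: 3.45
eef_pos: [489.1, -249.8, 183.6]
eef_rot: [3.137, -0.002, 0.591]
wrist_force: [1.1, -0.7, -0.7]
finger_gap: 15.0
finger_force: 60.0
```

```bash
python3 - <<'E'
from h import *
c=manip.camera("scene"); cv2.imwrite("pics/sc2.png",cv2.resize(c["frame"][130:300,250:420],None,fx=3.5,fy=3.5,interpolation=cv2.INTER_CUBIC)[...,::-1])
s=manip.read_state();print(s["eef_pos"],s["finger_gap"],s["wrist_force"],s["moment"])
E
```

```text
[ 488.43824249 -249.46203904  181.4212324 ] 14.796124703839393 [-1.03848931 -0.02634015 -1.29406276] [-0.07432027  0.20273471  0.0287404 ]
```

View pics/sc2.png

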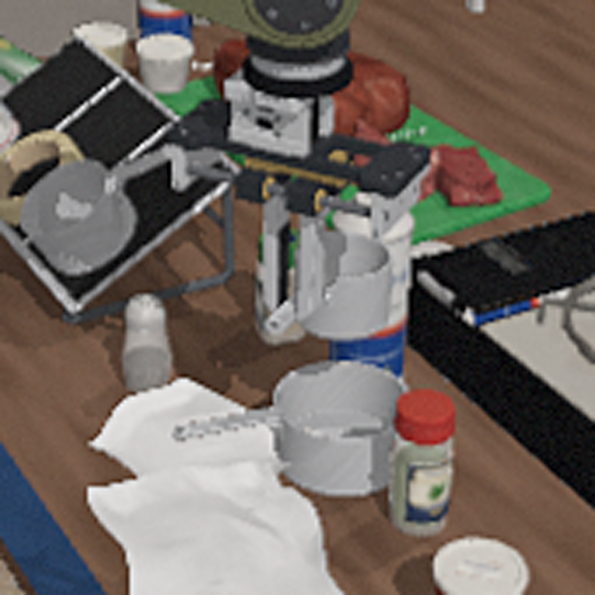

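C is held level and the large cup A was not disturbed. I'll check how flat the parking spot is.

```bash
python3 - <<'E'
import numpy as np
for n in("top0","scene0"):
    P=np.load(n+".npz")["P"].reshape(-1,3)
    for c in((460,-340),(440,-320),(470,-345),(400,-330),(450,-370)):
        r=np.hypot(P[:,0]-c[0],P[:,1]-c[1]); z=P[(r<40),2]; print(n,c,len(z),np.percentile(z,[5,50,95,100]).round(1))
E
```

```text
top0 (460, -340) 356 [-4.4 17.7 26.3 31.5]
top0 (440, -320) 370 [14.5 23.1 31.8 37.1]
top0 (470, -345) 352 [-5.5 13.5 25.1 31.5]
top0 (400, -330) 381 [20.  29.1 36.1 40.7]
top0 (450, -370) 366 [-4.  17.7 24.5 31.6]
scene0 (460, -340) 461 [ 1.1 21.4 29.  32.3]
scene0 (440, -320) 494 [19.  25.5 34.  37.8]
scene0 (470, -345) 434 [-0.  19.8 26.7 32.3]
scene0 (400, -330) 554 [24.  32.3 37.2 40.7]
scene0 (450, -370) 427 [ 2.1 22.3 26.5 31.3]
```

```bash
python3 - <<'E'
import numpy as np
P=np.vstack([np.load(n+".npz")["P"].reshape(-1,3) for n in("top0","scene0")]);P=P[np.isfinite(P).all(1)]
P=P[(P[:,0]>280)&(P[:,0]<720)&(P[:,1]<120)&(P[:,1]>-520)&(P[:,2]<250)]
for x in range(320,640,20):
    row=""
    for y in range(100,-520,-20):
        z=P[np.hypot(P[:,0]-x,P[:,1]-y)<44,2]; row+=f"{np.percentile(z,99) if len(z)>20 else -99:5.0f}"
    print(x,row)
E
```

```text
320     6    5    6    6    6    6    6    6    6    6    6    6    6    6   39   40   40   40   39   38   38   36   33   30   27   22   22   22   22   21   21
340     5    5    6    6    6    6    6    5    6    6    6    6    6   12   41   41   41   41   39   39   39   38   37   34   31   28   23   23   23   22   22
360     5    5    5    6    6    6    5    6    6    6   22   22   20   37   41   41   41   41   39   39   39   39   38   37   35   31   25   23   23   22   22
380     5    5    5    6    6    6    6    6    6   24   24   23   22   36   41   41   41   40   39   39   39   39   38   37   36   32   29   25   23   22   22
400    87   87   49   42    6    6    6    6   26   26   26   25   23   57   59   59   56   38   39   39   39   39   38   37   35   32   29   27   25   23   17
420    97  100   98   47    7    6   85   88   88   76   26   26   54   60   60   60   60   39   64   63   39   38   38   37   33   31   30   29   29   83  105
440   108  108  107   97   32   84   90   90   90   90   38   26   57   60   60   60   60   66   65   65   64   36   35   32   31   29   29 
[... 759 characters left out ...]
  111  111  111  110  105   63   64   65   65   65   65  102
560   166  165  166  166  100   99  101   99   70    5    5   58   64   65   66   66   66   66  110  112  111  112  111  110   63   64   65   65   65   64   62
580   166  165  165  166  106  102  102  102  100  159  171  174  172  162   65   66   66   65  111  112  112  112  112  110   63   63   64   64   64   63    6
600   162  166  166  163  114  103  102  102  113  173  184  186  184  178  164   66   66   65  110  112  112  112  111  108    5   61   63   63   62    6    6
620   130  129  128  128  121  103  103  103  164  183  186  185  185  184  172   65   65   64   57  110  111  110  109    6    6    5    6    6    6    6    6
```

Emit:
servo_tool:
  motion:
    - [[-0.236,0.385,0,0,0,0.312,1],[-0.236,0.385,0,0,0,0.312,1],[-0.236,0.385,0,0,0,0.312,1],[-0.236,0.385,0,0,0,0.312,1],[-0.236,0.385,0,0,0,0.312,1],[-0.236,0.385,0,0,0,0.312,1],[-0.236,0.385,0,0,0,0.312,1],[-0.236,0.385,-0.08,0,0,0.312,1],[-0.236,0.385,-0.16,0,0,0.312,1],[-0.236,0.385,-0.22,0,0,0.312,1]]

```text
clock: 4.5
eef_pos: [368.6, -56.4, 67.6]
eef_rot: [-3.139, -0.001, 1.571]
wrist_force: [-0.4, -0.3, -1.0]
finger_gap: 14.5
finger_force: 60.0
```

Emit:
servo_tool:
  motion:
    - [[0,0,-0.02,0,0,0,1],[0,0,-0.03,0,0,0,1],[0,0,-0.035,0,0,0,1],[0,0,-0.038,0,0,0,1],[0,0,-0.04,0,0,0,1],[0,0,-0.04,0,0,0,1]]

```text
clock: 5.1
eef_pos: [370.6, -57.0, 51.0]
eef_rot: [3.14, 0.0, 1.571]
wrist_force: [0.7, -0.4, -0.1]
finger_gap: 15.0
finger_force: 60.0
```

Emit:
servo_tool:
  motion:
    - [[0,0,-0.002,0,0,0,1],[0,0,-0.002,0,0,0,0.6],[0,0,-0.002,0,0,0,0.6],[0,0,0,0,0,0,0.6],[0,0,0.05,0,0,0,0.6],[0,0,0.15,0,0,0,0.6],[0,0,0.24,0,0,0,0.6],[0,0,0.28,0,0,0,0.6]]

```text
clock: 5.9
eef_pos: [371.0, -57.0, 194.2]
eef_rot: [3.137, 0.001, 1.571]
wrist_force: [-0.3, -0.1, 0.0]
finger_gap: 37.8
finger_force: 0.0
```

```bash
python3 - <<'E'
from h import *
from scipy.spatial.transform import Rotation as R
s=manip.read_state(); print(s["eef_pos"],s["eef_rot"],s["joints"])
def fr(x,z): return R.from_matrix(np.c_[x,np.cross(z,x),z])
h=np.radians(25.3)
cur=R.from_euler("xyz",[np.pi,0,np.pi/2]); X=np.array([.866,0,.5])
hd=np.cos(h)*X-np.sin(h)*np.array([0,1,0]); tz=np.array([.5,0,-.866])
for sg in(-1,1):
    t=fr(sg*hd,tz); rv=(t*cur.inv()).as_rotvec(); print(sg,(rv/np.pi).round(4),np.degrees(np.linalg.norm(rv)),t.as_euler("xyz"))
# level then spin for B: tool z down, tool x=-handle dir, handle 170.5
t=fr(-hd,tz)
for phi in(-25.3,-9.5+90,):
    y=np.radians(phi+180 if phi<0 else phi); g=R.from_euler("xyz",[np.pi,0,y]); rv=(g*t.inv()).as_rotvec(); print(phi,np.degrees(y),(rv/np.pi).round(4),np.degrees(np.linalg.norm(rv)))
c=manip.camera("scene"); cv2.imwrite("pics/sc3.png",cv2.resize(c["frame"][120:320,200:440],None,fx=3,fy=3,interpolation=cv2.INTER_CUBIC)[...,::-1])
E
```

```text
[370.96557933 -56.96151139 194.15674133] [3.13701460e+00 1.02163597e-03 1.57091066e+00] [-2.50137389e-01 -9.45441368e-02  1.98321604e+00  1.51766506e-04
  1.24823231e+00 -2.50301830e-01]
-1 [-0.094  -0.1484  0.3508] 70.62523611477518 [2.89967811 0.46906156 2.64194856]
1 [ 0.1671 -0.1058 -0.6236] 117.75725659128837 [-2.89967811 -0.46906156 -0.49964409]
-25.3 154.7 [-0.      0.1667  0.    ] 30.00072778468988
80.5 80.5 [ 0.1078  0.1425 -0.4022] 79.21890339286324
```

View pics/sc3.png

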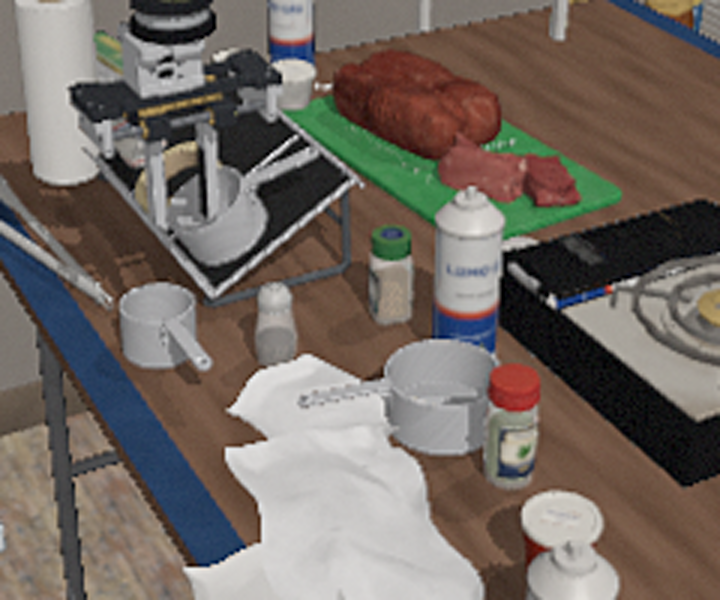

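C is parked upright on bare wood at (160,325), and A still stands. Next is B.

Emit:
servo_tool:
  motion:
    - [[0.258,0.295,0.01,-0.094,-0.1484,0.3508,0.6],[0.258,0.295,0.01,-0.094,-0.1484,0.3508,0.6],[0.258,0.295,0.01,-0.094,-0.1484,0.3508,0.6],[0.258,0.295,0.01,-0.094,-0.1484,0.3508,0.6],[0.258,0.295,0.01,-0.094,-0.1484,0.3508,0.6],[0.258,0.295,0.01,-0.094,-0.1484,0.3508,0.6],[0.258,0.295,0.01,-0.094,-0.1484,0.3508,0.6],[0.258,0.295,0.01,-0.094,-0.1484,0.3508,0.6],[0.258,0.295,0.01,-0.094,-0.1484,0.3508,0.6],[0.258,0.295,0.01,-0.094,-0.1484,0.3508,0.6]]

```text
clock: 6.95
eef_pos: [498.6, 90.5, 194.7]
eef_rot: [2.9, 0.468, 2.642]
wrist_force: [-0.1, -1.1, 0.1]
finger_gap: 37.4
finger_force: 0.0
```

```bash
python3 - <<'E'
from h import *
from scipy.spatial.transform import Rotation as R
s=manip.read_state(); print(s["eef_pos"],s["eef_rot"],s["joints"]); print(R.from_euler("xyz",s["eef_rot"]).as_matrix().round(3))
E
```

```text
[498.58843315  90.47819214 194.68890441] [2.90030895 0.46826342 2.64223963] [ 0.14615746 -0.05054235  2.03076845 -0.12106834  0.64689084 -0.90562997]
[[-0.783  0.37   0.499]
 [ 0.427  0.904 -0.   ]
 [-0.451  0.213 -0.867]]
```

Emit:
servo_tool:
  motion:
    - [[0.04,0,-0.077,0,0,0,0.6],[0.06,0,-0.1157,0,0,0,0.6],[0.06,0,-0.1157,0,0,0,0.6],[0.06,0,-0.1157,0,0,0,0.85],[0.06,0,-0.1157,0,0,0,1],[0.06,0,-0.1157,0,0,0,1],[0.06,0,-0.1157,0,0,0,1]]

```text
clock: 7.65
eef_pos: [529.4, 90.8, 138.7]
eef_rot: [2.898, 0.471, 2.641]
wrist_force: [-1.2, -0.7, 3.9]
finger_gap: 14.5
finger_force: 60.0
```

Emit:
servo_tool:
  motion:
    - [[-0.01,0,0.017,0,0,0,1],[-0.03,0,0.052,0,0,0,1],[-0.06,0,0.1157,0,0,0,1],[-0.06,0,0.18,0,0,0,1],[-0.06,0,0.22,0,0,0,1],[-0.06,0,0.22,0,0,0,1]]

```text
clock: 8.25
eef_pos: [499.6, 90.8, 250.9]
eef_rot: [2.896, 0.473, 2.64]
wrist_force: [0.2, -0.1, -1.6]
finger_gap: 14.7
finger_force: 60.0
```

```bash
python3 - <<'E'
from h import *
s=manip.read_state(); print(s["eef_pos"],s["eef_rot"],s["wrist_force"],s["moment"],s["finger_gap"])
E
```

```text
[499.5758823   90.82528264 250.94824465] [2.89622336 0.47301982 2.6404592 ] [ 0.22859108 -0.07299951 -1.64296887] [-0.0640669   0.33786905 -0.01231992] 14.713040161152783
```

Emit:
servo_tool:
  motion:
    - [[-0.098,-0.261,0.045,0.1078,0.1425,-0.4022,1],[-0.098,-0.261,0.045,0.1078,0.1425,-0.4022,1],[-0.098,-0.261,0.045,0.1078,0.1425,-0.4022,1],[-0.098,-0.261,0.045,0.1078,0.1425,-0.4022,1],[-0.098,-0.261,0.045,0.1078,0.1425,-0.4022,1],[-0.098,-0.261,0.045,0.1078,0.1425,-0.4022,1],[-0.098,-0.261,0.045,0.1078,0.1425,-0.4022,1],[-0.098,-0.261,0.045,0.1078,0.1425,-0.4022,1],[-0.098,-0.261,0.045,0.1078,0.1425,-0.4022,1],[-0.098,-0.261,0.045,0.1078,0.1425,-0.4022,1]]

```text
clock: 9.25
eef_pos: [450.0, -40.1, 268.6]
eef_rot: [-3.138, -0.001, 1.401]
wrist_force: [0.9, -0.3, -1.3]
finger_gap: 14.4
finger_force: 60.0
```

Emit:
servo_tool:
  motion:
    - [[0.07,-0.311,0,0,0,-0.25,1],[0.07,-0.311,0,0,0,-0.25,1],[0.07,-0.311,0,0,0,-0.25,1],[0.07,-0.311,0,0,0,-0.25,1],[0.07,-0.311,0,0,0,-0.5,1],[0.07,-0.311,0,0,0,-0.5,1],[0.07,-0.311,0,0,0,-0.5,1],[0.07,-0.311,0,0,0,-0.5,1],[0.07,-0.311,0,0,0,-0.5,1],[0.07,-0.311,0,0,0,-0.5,1]]

```text
clock: 10.25
eef_pos: [484.7, -195.1, 269.2]
eef_rot: [3.141, 0.0, -0.098]
wrist_force: [-1.1, 0.3, -0.9]
finger_gap: 14.7
finger_force: 60.0
```

Emit:
servo_tool:
  motion:
    - [[0,0,0,0,0,0,1],[0,0,0,0,0,0,1],[0,0,0,0,0,0,1]]

```text
clock: 10.55
eef_pos: [485.0, -195.2, 269.8]
eef_rot: [3.142, 0.0, -0.091]
wrist_force: [-0.6, -0.2, -1.5]
finger_gap: 14.7
finger_force: 60.0
```

```bash
cat > meas.py <<'E'
from h import *
from fit import *
import sys
# usage: meas.py tag outerR zlo zhi
s=manip.read_state(); p=s["eef_pos"]; print("tcp",p.round(1),s["eef_rot"].round(3),s["wrist_force"].round(1))
R0=float(sys.argv[2]); hz=float(sys.argv[3]) # rim z minus tcp z
yaw=s["eef_rot"][2]; g=p[:2]+78*np.array([np.cos(yaw),np.sin(yaw)]); print("expect",g.round(1))
for n in("top","scene"):
    c=manip.camera(n); np.savez(f"{n}{sys.argv[1]}.npz",P=cloud(c),f=c["frame"])
    P=cloud(c).reshape(-1,3);P=P[np.isfinite(P).all(1)]
    Q=P[(np.hypot(*(P[:,:2]-g).T)<R0+12)&(abs(P[:,2]-p[2])<40)]
    rim=Q[(abs(Q[:,2]-p[2]-hz)<5)]
    k=ring(rim[:,:2],g,R0,5)
    r=np.hypot(*(rim[:,:2]-k[0]).T); m=abs(r-R0)<4; q=rim[m]
    pl=np.linalg.lstsq(np.c_[q[:,:2]-k[0],np.ones(len(q))],q[:,2],rcond=None)[0]
    print(n,k[0].round(1),k[1],k[2].round(2),"z",pl[2].round(1),"tilt deg xy",np.degrees(pl[:2]).round(1))
    a=ring(P[(abs(P[:,2]-54)<4)][:,:2],(562,-208.5),54.5,5); print("  A",a[0].round(1),a[1],a[2].round(2))
E
python3 meas.py 1 45.5 5
```

```text
tcp [ 485.  -195.2  269.8] [ 3.142  0.    -0.091] [-0.6 -0.2 -1.5]
expect [ 562.7 -202.3]
top [ 562.2 -205.2] 16 1.03 z 272.0 tilt deg xy [-1.9 -0. ]
  A [ 561.2 -209.1] 1 0.0
scene [ 563.6 -203.4] 147 1.97 z 272.8 tilt deg xy [-0.7  0.3]
  A [ 563.  -207.1] 190 1.9
```

Emit:
servo_tool:
  motion:
    - [[0,0,-0.08,0,0,-0.0167,1],[0,0,-0.16,0,0,-0.0167,1],[0,0,-0.24,0,0,-0.0167,1],[0,0,-0.28,0,0,-0.0167,1],[0,0,-0.3,0,0,-0.0167,1],[0,0,-0.3,0,0,-0.0167,1],[0,0,-0.3,0,0,-0.0167,1]]

```text
clock: 11.35
eef_pos: [485.7, -195.6, 121.3]
eef_rot: [3.141, -0.002, -0.147]
wrist_force: [-0.2, -0.4, -1.0]
finger_gap: 15.0
finger_force: 60.0
```

```bash
python3 meas.py 2 45.5 4; python3 - <<'E'
from h import *
c=manip.camera("scene"); cv2.imwrite("pics/sc4.png",cv2.resize(c["frame"][180:300,270:410],None,fx=4.5,fy=4.5,interpolation=cv2.INTER_CUBIC)[...,::-1])
E
```

```text
tcp [ 485.7 -195.6  121.3] [ 3.141e+00 -2.000e-03 -1.470e-01] [-0.2 -0.4 -1. ]
expect [ 562.9 -207. ]
top [ 563.4 -210.7] 22 1.05 z 124.4 tilt deg xy [-2.4 -0.9]
  A [ 561.7 -209.8] 7 0.64
scene [ 563.4 -208.1] 153 2.03 z 124.3 tilt deg xy [-0.8  0. ]
  A [ 562.7 -206.5] 97 2.07
```

View pics/sc4.png

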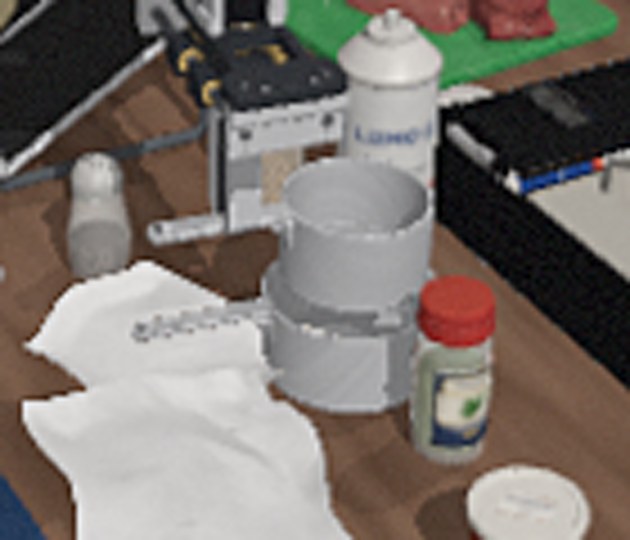

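B sits level and concentric above A, with handles aligned. I'll lower it in.

Emit:
servo_tool:
  motion:
    - [[-0.002,0.002,-0.03,0,0,0,1],[-0.002,0.002,-0.06,0,0,0,1],[-0.002,0.002,-0.085,0,0,0,1],[-0.002,0.002,-0.1,0,0,0,1],[-0.002,0.002,-0.108,0,0,0,1],[-0.002,0.002,-0.112,0,0,0,1],[-0.002,0.002,-0.114,0,0,0,1],[-0.002,0.002,-0.114,0,0,0,1]]

```text
clock: 12.3
eef_pos: [484.3, -194.4, 63.4]
eef_rot: [3.141, -0.001, -0.148]
wrist_force: [0.4, 0.9, -2.4]
finger_gap: 14.7
finger_force: 60.0
```

Emit:
servo_tool:
  motion:
    - [[0,0,-0.002,0,0,0,1],[0,0,-0.004,0,0,0,1],[0,0,-0.004,0,0,0,1]]

```text
clock: 12.6
eef_pos: [484.2, -194.3, 61.1]
eef_rot: [-3.142, -0.0, -0.148]
wrist_force: [0.1, -0.6, -0.7]
finger_gap: 14.3
finger_force: 60.0
```

Emit:
servo_tool:
  motion:
    - [[0,0,-0.001,0,0,0,1],[0,0,-0.002,0,0,0,1],[0,0,-0.002,0,0,0,1],[0,0,-0.002,0,0,0,1]]

```text
clock: 13.0
eef_pos: [484.2, -194.4, 60.1]
eef_rot: [-3.142, -0.0, -0.148]
wrist_force: [-0.4, 0.6, -0.3]
finger_gap: 14.5
finger_force: 60.0
```

Emit:
servo_tool:
  motion:
    - [[0,0,-0.001,0,0,0,1],[0,0,-0.002,0,0,0,1],[0,0,-0.002,0,0,0,1],[0,0,-0.002,0,0,0,1]]

```text
clock: 13.4
eef_pos: [484.1, -194.4, 59.1]
eef_rot: [-3.142, -0.0, -0.148]
wrist_force: [0.3, 0.1, -1.1]
finger_gap: 14.4
finger_force: 60.0
```

Emit:
servo_tool:
  motion:
    - [[0,0,-0.001,0,0,0,1],[0,0,-0.002,0,0,0,1],[0,0,-0.002,0,0,0,1],[0,0,-0.002,0,0,0,1]]

```text
clock: 13.8
eef_pos: [484.1, -194.4, 58.5]
eef_rot: [3.142, 0.0, -0.148]
wrist_force: [-3.5, 1.4, 7.2]
finger_gap: 14.5
finger_force: 60.0
```

```bash
python3 - <<'E'
from h import *
for i in range(3):
    c=manip.camera("scene"); s=manip.read_state(); print(s["wrist_force"].round(2),s["moment"].round(3),s["eef_pos"].round(2))
P=cloud(c).reshape(-1,3);P=P[np.isfinite(P).all(1)]
d=P[:,:2]-[562.5,-208]; r=np.hypot(*d.T)
for a in range(-180,180,45):
    t=np.abs((np.degrees(np.arctan2(d[:,1],d[:,0]))-a+180)%360-180)<22
    z=P[t&(r>44)&(r<48)&(P[:,2]<90),2]; zA=P[t&(r>53)&(r<57)&(P[:,2]<90),2]
    print(a,len(z),np.percentile(z,[75,90]).round(1) if len(z)>5 else "",len(zA),np.percentile(zA,[75,90]).round(1) if len(zA)>5 else "")
E
```

```text
[-4.89  1.64  6.71] [0.211 1.008 0.017] [ 484.09 -194.39   58.56]
[-4.5   0.94  7.47] [0.22  1.016 0.032] [ 484.09 -194.37   58.55]
[-4.55  1.62  7.89] [ 0.243  1.043 -0.064] [ 484.08 -194.38   58.53]
-180 25 [64.  64.8] 94 [48.1 58.9]
-135 26 [62.9 64.4] 129 [45.2 53. ]
-90 29 [63.5 65.2] 124 [46.9 53.8]
-45 4  0 
0 47 [54.8 61.5] 5 
45 104 [52.2 60. ] 0 
90 96 [56.  62.7] 2 
135 22 [62.7 64.7] 18 [58.2 60.4]
```

Contact is at the expected height, with the rim at about 63. I'll unload and release.

Emit:
servo_tool:
  motion:
    - [[0,0,0.001,0,0,0,1],[0,0,0.001,0,0,0,0.75],[0,0,0.001,0,0,0,0.7],[0,0,0.001,0,0,0,0.6],[0,0,0.02,0,0,0,0.6],[0,0,0.1,0,0,0,0.6],[0,0,0.2,0,0,0,0.6],[-0.05,0.05,0.25,0,0,0,0.6],[-0.1,0.1,0.25,0,0,0,0.6]]

```text
clock: 14.85
eef_pos: [434.8, -144.5, 187.0]
eef_rot: [3.14, -0.006, -0.148]
wrist_force: [0.9, 0.7, -1.0]
finger_gap: 37.6
finger_force: 0.0
```

```bash
cat > look.py <<'E'
from h import *
from fit import *
import sys
for n in("top","scene"):
    c=manip.camera(n); np.savez(f"{n}{sys.argv[1]}.npz",P=cloud(c),f=c["frame"])
    P=cloud(c).reshape(-1,3);P=P[np.isfinite(P).all(1)]
    Q=P[(np.hypot(P[:,0]-562,P[:,1]+208)<160)&(P[:,2]<80)&(P[:,1]>-280)]
    def hand(Q,a,lo,hi,z0,z1):
        d=Q[:,:2]-a; r=np.hypot(*d.T); an=np.degrees(np.arctan2(d[:,1],d[:,0]))%360
        h=Q[(r>62)&(r<150)&(an>lo)&(an<hi)&(Q[:,2]>z0)&(Q[:,2]<z1)]
        if len(h)<8: return None
        m,v=line(h[:,:2]); v*=np.sign((m-a)@v); t=(h[:,:2]-a)@v
        return len(h),m.round(1),"dir",np.degrees(np.arctan2(v[1],v[0])).round(1)%360,"z",np.percentile(h[:,2],[20,50,80]).round(1),"tmax",t.max().round(1)
    for nm,R0,z in(("A",54.5,54),("B",45.5,61),("C",36.5,68)):
        k=ring(Q[abs(Q[:,2]-z)<4][:,:2],(562,-208),R0,4); print(n,nm,k[0].round(1),k[1],np.round(k[2],2))
    print("  handles@A",hand(Q,np.array([562,-208.]),150,200,45,80))
    C=P[(np.hypot(P[:,0]-370,P[:,1]-20)<140)&(P[:,2]>40)&(P[:,2]<66)&(P[:,0]<425)]
    if len(C)>60:
        k=ring(C[abs(C[:,2]-55)<4][:,:2],(370,20),36.5,4); print("  parkC",k[0].round(1),k[1],k[2].round(2))
        d=C[:,:2]-k[0]; r=np.hypot(*d.T); h=C[(r>45)&(r<130)&(d[:,1]<0)]
        if len(h)>8:
            m,v=line(h[:,:2]); v*=np.sign((m-k[0])@v); print("  Ch",len(h),m.round(1),np.degrees(np.arctan2(v[1],v[0])).round(1),"z",np.median(h[:,2]).round(1),((h[:,:2]-k[0])@v).max().round(1))
E
python3 look.py 3
```

```text
top A [ 561.6 -209.8] 48 0.98
top B [ 561.2 -209.6] 44 1.2
top C [ 562. -208.] 0 nan
  handles@A None
  parkC [369.5  28.6] 52 1.19
  Ch 49 [370.3 -34.4] -91.1 z 54.1 83.0
scene A [ 563.5 -207. ] 95 1.56
scene B [ 562.4 -207.1] 142 1.83
scene C [ 562. -208.] 0 nan
  handles@A (174, array([ 461.8, -193.1]), 'dir', np.float64(169.2), 'z', array([56.2, 62.3, 65. ]), 'tmax', np.float64(142.4))
  parkC [370.6  30.4] 80 1.92
  Ch 95 [369.6 -55.7] -89.7 z 57.9 124.3
  ret = _var(a, axis=axis, dtype=dtype, out=out, ddof=ddof,
  arrmean = um.true_divide(arrmean, div, out=arrmean,
  ret = ret.dtype.type(ret / rcount)
```

Emit:
servo_tool:
  motion:
    - [[-0.128,0.192,0,0,0,0.4,0.6],[-0.128,0.192,0,0,0,0.4,0.6],[-0.128,0.192,0,0,0,0.4,0.6],[-0.128,0.192,0,0,0,0.4,0.6],[-0.128,0.192,0,0,0,0.4,0.6],[-0.128,0.192,0,0,0,0.4,0.6],[-0.128,0.192,0,0,0,0.4,0.6],[-0.128,0.192,0,0,0,0.4,0.6],[-0.128,0.192,-0.05,0,0,0.42,0.6],[-0.128,0.192,-0.1,0,0,0.45,0.6]]

```text
clock: 15.95
eef_pos: [370.9, -48.6, 133.2]
eef_rot: [3.14, -0.0, 1.271]
wrist_force: [0.9, -0.7, -0.8]
finger_gap: 37.6
finger_force: 0.0
```

Emit:
servo_tool:
  motion:
    - [[0,0,0,0,0,0.05,0.6],[0,0,0,0,0,0.097,0.6],[0,0,0,0,0,0.097,0.6],[0,0,0,0,0,0.097,0.6]]

```text
clock: 16.35
eef_pos: [370.5, -48.5, 133.4]
eef_rot: [3.141, -0.0, 1.567]
wrist_force: [-0.4, -0.1, -0.5]
finger_gap: 37.3
finger_force: 0.0
```

Emit:
servo_tool:
  motion:
    - [[0,0,-0.08,0,0,0,0.6],[0,0,-0.14,0,0,0,0.6],[0,0,-0.165,0,0,0,0.6],[0,0,-0.165,0,0,0,0.6],[0,0,-0.165,0,0,0,0.8],[0,0,-0.165,0,0,0,1],[0,0,-0.165,0,0,0,1],[0,0,-0.165,0,0,0,1],[0,0,-0.15,0,0,0,1],[0,0,-0.12,0,0,0,1]]

```text
clock: 17.35
eef_pos: [369.6, -48.2, 73.2]
eef_rot: [-3.14, -0.0, 1.571]
wrist_force: [0.3, -1.0, -1.6]
finger_gap: 14.7
finger_force: 60.0
```

Emit:
servo_tool:
  motion:
    - [[0,0,0.1,0,0,0,1],[0,0,0.2,0,0,0,1],[0,0,0.3,0,0,0,1],[0,0,0.394,0,0,0,1],[0,0,0.394,0,0,0,1],[0,0,0.394,0,0,0,1]]

```text
clock: 17.95
eef_pos: [370.0, -48.3, 270.5]
eef_rot: [3.14, 0.0, 1.571]
wrist_force: [0.9, -0.2, -1.9]
finger_gap: 14.9
finger_force: 60.0
```

Emit:
servo_tool:
  motion:
    - [[0.23,-0.295,0,0,0,-0.46,1],[0.23,-0.295,0,0,0,-0.46,1],[0.23,-0.295,0,0,0,-0.46,1],[0.23,-0.295,0,0,0,-0.46,1],[0.23,-0.295,0,0,0,-0.46,1],[0.23,-0.295,0,0,0,-0.46,1],[0.23,-0.295,0,0,0,-0.46,1],[0.23,-0.295,0,0,0,-0.46,1],[0.23,-0.295,0,0,0,-0.46,1],[0.23,-0.295,0,0,0,-0.46,1]]

```text
clock: 18.95
eef_pos: [484.5, -195.5, 268.0]
eef_rot: [-3.14, 0.003, 0.12]
wrist_force: [0.4, -0.7, -0.7]
finger_gap: 14.7
finger_force: 60.0
```

Emit:
servo_tool:
  motion:
    - [[0,0,0,0,0,-0.045,1],[0,0,0,0,0,-0.09,1],[0,0,-0.08,0,0,-0.09,1],[0,0,-0.16,0,0,-0.09,1],[0,0,-0.24,0,0,-0.09,1],[0,0,-0.28,0,0,-0.09,1],[0,0,-0.29,0,0,-0.09,1],[0,0,-0.29,0,0,-0.09,1],[0,0,-0.29,0,0,-0.09,1]]

```text
clock: 19.85
eef_pos: [485.5, -196.0, 125.9]
eef_rot: [3.141, -0.001, -0.157]
wrist_force: [0.7, -0.3, -0.7]
finger_gap: 14.7
finger_force: 60.0
```

```bash
sed -i 's/print("  A".*/print("  A",a[0].round(1),a[1],a[2].round(2)); b=ring(P[(abs(P[:,2]-61)<4)][:,:2],(562,-208.5),45.5,4); print("  B",b[0].round(1),b[1],np.round(b[2],2))/' meas.py; python3 meas.py 4 36.5 4 2>/dev/null
```

```text
tcp [ 485.5 -196.   125.9] [ 3.141e+00 -1.000e-03 -1.570e-01] [ 0.7 -0.3 -0.7]
expect [ 562.5 -208.2]
top [ 562.  -213.9] 7 1.03 z 123.2 tilt deg xy [6.5 0.1]
  A [ 562.1 -210.1] 13 0.75
  B [ 561.9 -210.6] 12 1.08
scene [ 564.8 -209.5] 147 1.91 z 129.2 tilt deg xy [0.1 0.5]
  A [ 563.2 -206.7] 102 1.69
  B [ 562.4 -206.8] 94 1.7
```

Emit:
servo_tool:
  motion:
    - [[-0.003,0.005,0,0,0,0,1],[-0.003,0.005,-0.03,0,0,0,1],[-0.003,0.005,-0.06,0,0,0,1],[-0.003,0.005,-0.085,0,0,0,1],[-0.003,0.005,-0.1,0,0,0,1],[-0.003,0.005,-0.108,0,0,0,1],[-0.003,0.005,-0.114,0,0,0,1],[-0.003,0.005,-0.116,0,0,0,1],[-0.003,0.005,-0.116,0,0,0,1]]

```text
clock: 20.85
eef_pos: [483.8, -193.4, 67.3]
eef_rot: [3.141, -0.001, -0.157]
wrist_force: [0.4, -0.6, -0.3]
finger_gap: 14.9
finger_force: 60.0
```

Emit:
servo_tool:
  motion:
    - [[0,0,-0.001,0,0,0,1],[0,0,-0.002,0,0,0,1],[0,0,-0.002,0,0,0,1],[0,0,-0.002,0,0,0,1]]

```text
clock: 21.25
eef_pos: [483.7, -193.4, 66.2]
eef_rot: [3.142, -0.0, -0.157]
wrist_force: [0.1, 0.4, 0.4]
finger_gap: 14.3
finger_force: 60.0
```

```bash
python3 meas.py 5 36.5 4 2>/dev/null
```

```text
tcp [ 483.7 -193.4   66.2] [ 3.142 -0.    -0.157] [0.1 0.4 0.4]
expect [ 560.8 -205.6]
top [ 561.9 -208.4] 11 0.87 z 72.7 tilt deg xy [-6.7  5.4]
  A [ 561.5 -210.1] 43 1.06
  B [ 560.8 -209.5] 29 1.21
scene [ 562.7 -206.1] 139 2.06 z 69.8 tilt deg xy [-0.9  0.4]
  A [ 562.9 -206.7] 106 1.9
  B [ 562.9 -206.3] 92 1.58
```

Well centred; I'll continue down in 1 mm steps.

Emit:
servo_tool:
  motion:
    - [[0,0,-0.001,0,0,0,1],[0,0,-0.002,0,0,0,1],[0,0,-0.002,0,0,0,1],[0,0,-0.002,0,0,0,1]]

```text
clock: 21.75
eef_pos: [483.6, -193.3, 65.2]
eef_rot: [-3.142, 0.0, -0.157]
wrist_force: [-3.7, 1.7, 4.2]
finger_gap: 14.7
finger_force: 60.0
```

Emit:
servo_tool:
  motion:
    - [[0,0,-0.001,0,0,0,1],[0,0,-0.001,0,0,0,1],[0,0,-0.001,0,0,0,1]]

```text
clock: 22.05
eef_pos: [483.6, -193.4, 64.8]
eef_rot: [3.141, -0.0, -0.157]
wrist_force: [-4.6, 1.0, 6.3]
finger_gap: 14.4
finger_force: 60.0
```

Contact is where predicted (TCP about 65). I'll release and retreat.

Emit:
servo_tool:
  motion:
    - [[0,0,0.001,0,0,0,1],[0,0,0.001,0,0,0,0.75],[0,0,0.001,0,0,0,0.7],[0,0,0.001,0,0,0,0.6],[0,0,0.02,0,0,0,0.6],[0,0,0.1,0,0,0,0.6],[0,0,0.2,0,0,0,0.6],[-0.07,0.07,0.25,0,0,0,0.6],[-0.14,0.14,0.25,0,0,0,0.6],[-0.2,0.25,0.25,0,0,0,0.6]]

```text
clock: 23.05
eef_pos: [390.6, -82.5, 190.7]
eef_rot: [3.141, -0.002, -0.159]
wrist_force: [0.8, 1.3, 0.5]
finger_gap: 37.7
finger_force: 0.0
```

Emit:
servo_tool:
  motion:
    - [[-0.02,0.15,0,0,0,0,0.6],[-0.02,0.15,0,0,0,0,0.6],[-0.02,0.15,0,0,0,0,0.6],[-0.02,0.15,0,0,0,0,0.6]]

```text
clock: 23.45
eef_pos: [382.2, -8.0, 190.2]
eef_rot: [3.142, -0.001, -0.156]
wrist_force: [-0.4, -1.3, -0.6]
finger_gap: 37.6
finger_force: 0.0
```

```bash
python3 look.py 6 2>/dev/null; python3 - <<'E'
from h import *
c=manip.camera("scene"); cv2.imwrite("pics/sc5.png",cv2.resize(c["frame"][130:310,220:440],None,fx=3.3,fy=3.3,interpolation=cv2.INTER_CUBIC)[...,::-1])
E
```

```text
top A [ 561.8 -209.9] 74 1.04
top B [ 561.6 -209.6] 53 1.19
top C [ 562.3 -208.7] 55 1.27
  handles@A (115, array([ 461.3, -192.5]), 'dir', np.float64(171.5), 'z', array([59.3, 66.1, 69.7]), 'tmax', np.float64(143.2))
scene A [ 562.4 -206.9] 95 1.62
scene B [ 562.9 -206.4] 93 1.75
scene C [ 563.  -206.4] 133 1.77
  handles@A (232, array([ 464., -194.]), 'dir', np.float64(170.5), 'z', array([57.7, 65.1, 71.3]), 'tmax', np.float64(142.0))
```

View pics/sc5.png

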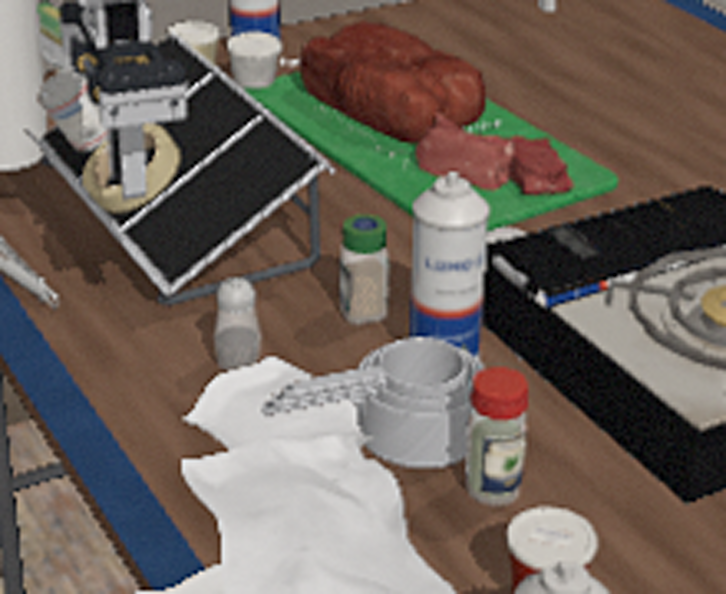

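The three measures are nested at about (420,400), concentric, with stacked handles. All the other objects are standing where they were.

```bash
python3 -c "
from cell import manip
print(manip.sign_off())"
```

```text
the job is handed in; nothing more can be done
None
```

The three measures are nested in measure_a with handles aligned, no other object was visibly moved, and I handed the job in at about 23.5 s on the robot's clock.

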